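# Load the photometer and hold its spring shutter open at the index

## Robot

A 6-joint arm with a two-finger parallel gripper is mounted at the origin on a cart in front of the work surface, level with it; the furniture and walls round the work are solid. World frame = base frame: x ahead of the robot, y to its left, z up, the work surface at z = 0. Lengths are in m, angles in degrees, forces in N, time in s.
With the tool pointing down it reaches from about 0.35 to 0.875 m from the base axis. Payload 4.2 kg.
Tool frame: the origin (TCP) lies on the front face of the gripper's body, between the roots of the fingers; the fingertips stand 70 mm ahead of it and the grasp point (between the pads) lies 51 mm ahead of it; z points along the fingers, y is the line along which they close (so a half turn about z gives the same grasp; the last joint's range is limited). The gripper opens to 87 mm and grips with 3 to 60 N. Pads are 19 mm wide; open, the fingers measure 117 mm over their backs; the gripper's body (75 mm by 190 mm) begins 51 mm behind the grasp point.
Start: joints at [89.301, 22.042, 0.453, 0, -68.411, -14.817], TCP at [0.167, 0.602, 0.292] pointing down, gripper open.
Joint ranges: [-179.83, 179.83], [-69.29, 118.12], [-61.27, 80.66], [-181.25, 117.63], [-171.15, -9.14], [-177.46, 177.46]. Speed limits (degrees/s): [159.86, 159.86, 180, 180, 180, 180].

## Interface

Orientations are given as a 3x3 rotation matrix whose columns are the frame's x, y, z axes.
In Python, from station import r gives the robot as it stands.
- The arm moves only by the shell command python3 -m pendant 'ROWS' [OPENING]. ROWS is JSON, a list of rows, each a list of 2 entries, a list of its own where there are three numbers: the shift along the tool's x, y, z in mm, then the turn, a rotation vector about the tool's x, y, z in rad. A call has 1 to 10 rows; each row is the pose to reach, as a shift and turn from the pose commanded when the call began, along the tool's axes at that moment; what a row does not reach only later rows make up. A row lasts 1/10 s, in which the tool goes at most 50 mm and 8.59 degrees, less where a joint would pass 70% of its speed; a pose out of reach is approached as far as the arm can. A call with a gripper value outside its range is refused whole. OPENING is the opening, from 0 (shut) to 1 (fully open), set as the call begins (- or left out, the last holds). The fingers move at their own pace and stop on an object; the grip force is fixed at half the most. Time passes only in rows, so rows that repeat a pose let the fingers close. It gives the time, the measured TCP pose, the force, the opening and the grip force at its end, in the units of the state.
- r.sense(): the state, without advancing time (a new reading comes with each control period).
- r.capture(name): name is "side" or "top"; returns a dict with "frame" (420x560x3 uint8, red, green, blue), "vertical_fov" (degrees; the focal length in pixels is half the picture's height over the tangent of half this angle, whatever the lens; pixels are square), "cx", "cy" (the principal point, pixels), "rvec" (rotation vector, rad) and "tvec" (3), from world to camera coordinates, as OpenCV has them. Camera axes: x right, y down, z forward; pixel columns grow to the right and rows downward; lengths in m; the calibration is good to about 2 mm. A picture is of the moment at which its call begins. There is no depth.
- r.finish_job(): hands the job in; it is judged then, once.
The state is a dict: "time_s": time; "joints": joint angles; "joint_velocities": joint speeds; "effort": joint torques, N m; "tcp_pos": TCP position; "ee_rot": TCP orientation; "wrist_force": force on the tool from outside, world axes, zero at the start; "moment": the same for the moment, N m; "gripper_width": opening from 0.0 (shut) to 1.0 (fully open); "gripper_force": force on a finger pad.
Only numpy, scipy, OpenCV 4.12 (cv2) and the standard library are available. Lean on these libraries where they do the work, as an engineer would, in place of code of your own. Each camera call takes 0.05 s, during which the arm holds its last target. There are 200 camera calls.

## Task

Take the window holder (the flat holder with the round grip) out of the rack and slide it edgewise into the slot on top of the photometer until it is fully home, then let go of it. Then pull the photometer's spring-return shutter out by its knob until the pointer stands opposite the fin of the index clip on the scale rail, and keep it there: the program finishes while still holding the knob at that mark. Leave the blank holder (rectangular grip) in the rack and everything else where it is.

Things in the scene. Friction and masses are not known exactly. Their poses are not given: they have to be found in the camera images.
- photometer: Fixed bench photometer: grey base plate 250 x 112 x 12 mm under a white housing 120 x 100 mm, top 62 mm above the bench. Origin: on the bench under the centre of housing and slot. x: from front to back, z up. Housing front at x = -60 mm; before it the base reaches to x = -188 mm and carries shutter and an aluminium scale rail along x at y = -40 mm, rail top 26 mm above the bench.
- slot_mouth (a point): Centre of the mouth of the holder slot in the middle of the housing's top, 62 mm above the bench; axes as photometer. The slot is 42.5 mm long (x), 6.5 mm wide (y), 44 mm deep, its mouth chamfered 4 mm all round.
- slot_floor (a point): Centre of the bottom of the photometer's slot, 18 mm above the bench; axes as photometer. A holder that is fully home has its origin here.
- window_holder: Loose aluminium holder, 0.05 kg, upright in either rack slot: plate 40 x 4 x 46 mm (x, y, z) with round window; on it a shoulder 44 x 8 x 6 mm; on that a round disc grip, 30 mm across, 10 mm thick along y, centred 67 mm above the origin (total height 82). Origin: centre of the plate's lower edge. z up. Either way round fits the slot; fully home the shoulder is 2 mm above the housing.
- blank_holder: Loose aluminium blank holder of the same plate and shoulder, without window, with a rectangular grip 16 x 10 x 30 mm instead of the disc; stands in the other slot of the rack, stays there. Origin and axes as the window holder's.
- rack: Fixed white plastic rack 136 x 50 x 34 mm. Origin: on the bench under its centre; x along its length. Two slots in its top, 42.5 x 6.5 mm and 26 mm deep (floor 8 mm above the bench), end to end at x = -32 and x = +32 mm, long along x.
- shutter (a joint): Travel of the shutter slide in m: 0 is home (pulled in by its spring), grows as it is pulled out along the photometer's -x; stop at 0.055. The spring pulls back with about 3 N at 0 and 150 N/m more (6 to 9 N at the index); it does not latch and runs home when let go.
- shutter_knob: Upright black cylindrical knob of the shutter, 20 mm in diameter, 42 mm tall. Origin: centre of its foot, 34 mm above the bench; at home it stands at x = -115, y = +15 mm in the photometer's frame, 45 mm clear of the housing's front; axes as photometer. Carriage, pointer and index clip all lie below 39 mm above the bench.
- pointer_tip (a point): Tip of the thin steel pointer on the shutter's carriage, moves with the knob (same x as the knob's axis), 31 mm above the bench, axes as photometer.
- index_mark (a point): Tip of the fin of the steel index clip, a saddle 12 x 14 x 12 mm clamped on the scale rail at a place that varies: 20 to 40 mm in front of the pointer's home; axes as photometer. The pointer is at the mark when its tip and this tip have the same x in the photometer's frame.
- vial: Small glass vial with black screw cap, 28 mm in diameter, 60 mm tall, standing between rack and photometer; a bystander. Origin: centre of its foot.
- timer_unit: Lab timer lying on its back, 66 x 66 x 18 mm; a bystander. Origin: centre of its underside.
- tape: Roll of labelling tape lying flat, 64 x 62 x 19 mm; a bystander. Origin: centre of its underside.
- marker: Marker pen lying to the left of the photometer, 125 mm long, 14 mm high; a bystander. Origin: centre of its underside.
Things that resemble listed ones, but are neither listed nor needed, are in the scene too. Leave any purple look-alike of the window_holder alone.

How it is judged:
By the outcome, as a careful person would: the job done as asked, in the order asked, and still so for the second after the job is handed in, while the arm keeps its last pose, push and grip.
It also fails if it takes over 54 s, if anything falls off the work surface, if the arm or the gripper's body presses on something with over 40 N, if the wrist force passes 120 N, or if a joint passes its speed limit or range.

## Working session

There is one attempt and no reset: what is moved stays moved. The work goes in short steps, Python scripts to look and compute and a shell command to move; the robot and the scene stay as the last step left them, time stands still between calls to the robot, and variables do not carry over. Pictures are saved under pics/ and viewed, at most 10 in all, crops included, and the job is handed in when it is done.

```bash
mkdir -p pics; cat > h.py <<'E'
import numpy as np, cv2
from station import r
def cap(n):
    c=r.capture(n); f=210/np.tan(np.radians(c["vertical_fov"])/2)
    K=np.array([[f,0,c["cx"]],[0,f,c["cy"]],[0,0,1]]); R=cv2.Rodrigues(np.array(c["rvec"],float))[0]
    return dict(im=c["frame"],K=K,R=R,t=np.array(c["tvec"],float).ravel(),c=c)
def ray(c,u,v):
    d=c["R"].T@np.linalg.solve(c["K"],[u,v,1]); return -c["R"].T@c["t"],d
def plane(c,u,v,z):
    o,d=ray(c,u,v); return o+d*(z-o[2])/d[2]
def two(c1,p1,c2,p2):
    o1,d1=ray(c1,*p1);o2,d2=ray(c2,*p2)
    s=np.linalg.lstsq(np.c_[d1,-d2],o2-o1,rcond=None)[0]
    a=o1+d1*s[0];b=o2+d2*s[1]; return (a+b)/2,np.linalg.norm(a-b)
def proj(c,P):
    p=c["K"]@(c["R"]@np.array(P,float)+c["t"]); return p[:2]/p[2]
def save(c,n): cv2.imwrite("pics/"+n,c["im"][:,:,::-1])
E
python3 - <<'E'
from h import *
for n in("top","side"):
    c=cap(n); save(c,n+"0.png"); print(n,c["K"][0,0],c["K"][:2,2],-c["R"].T@c["t"],c["R"].round(3).tolist(),[k for k in c["c"]])
s=r.sense();print(s["tcp_pos"],s["ee_rot"],s["time_s"],s["gripper_width"])
E
```

```text
top 404.567127712046 [273.09951549 209.17788204] [ 3.88636105e-01 -3.43565945e-04  9.67392991e-01] [[-0.061, -0.998, 0.003], [-0.973, 0.059, -0.225], [0.224, -0.017, -0.974]] ['frame', 'vertical_fov', 'cx', 'cy', 'rvec', 'tvec']
side 414.38641840078594 [276.64092338 208.18413061] [ 0.48938372 -0.93895549  0.76233255] [[0.994, -0.106, 0.004], [-0.059, -0.58, -0.812], [0.088, 0.808, -0.583]] ['frame', 'vertical_fov', 'cx', 'cy', 'rvec', 'tvec']
[0.16706543 0.60183689 0.29127123] [[ 9.63516328e-01 -2.67649199e-01 -4.38213699e-04]
 [-2.67649542e-01 -9.63514425e-01 -1.91688616e-03]
 [ 9.08278261e-05  1.96423881e-03 -9.99998067e-01]] 0.1 0.9974920684970707
```

View pics/top0.png

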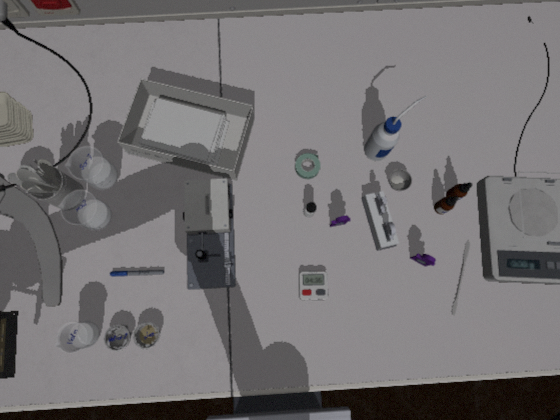

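View pics/side0.png

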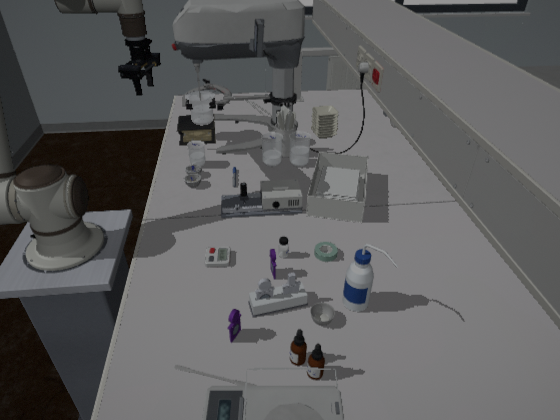

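The top view shows the photometer around (208,240) with its knob at (201,254). The rack is at (380,220), and there are purple look-alikes at (340,221) and (423,260). I'll enlarge these areas next.

```bash
python3 - <<'E'
from h import *
t=cv2.imread("pics/top0.png");s=cv2.imread("pics/side0.png")
def cr(im,u,v,w,h,W=400,H=300): return cv2.resize(im[v:v+h,u:u+w],(W,H),interpolation=cv2.INTER_CUBIC)
m=np.vstack([np.hstack([cr(t,340,175,80,80*3//4),cr(t,155,170,160,120)]),np.hstack([cr(s,235,265,80,60),cr(s,210,165,100,75)])])
cv2.imwrite("pics/m0.png",m)
E
```

```text
(no output)
```

View pics/m0.png

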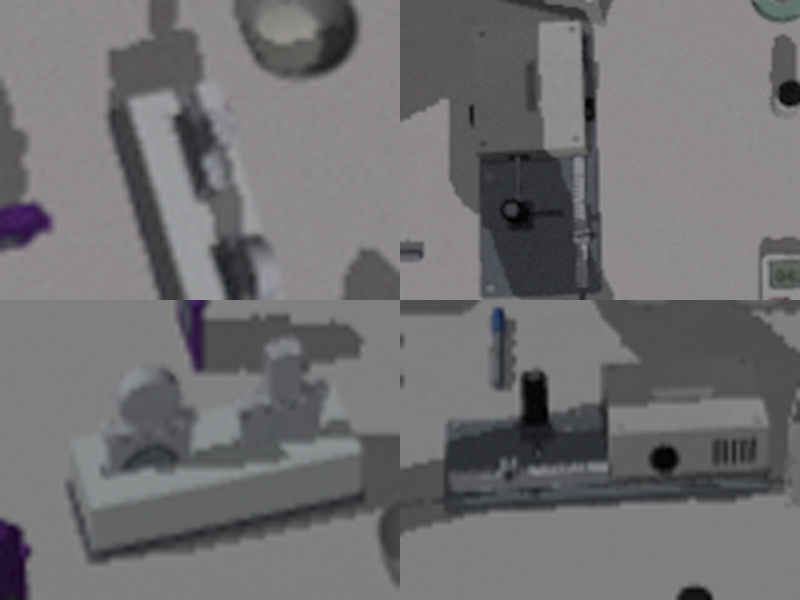

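The window holder, with the disc grip, is in the front slot of the rack (the end nearer the robot). I'll zoom in to pick precise corners.

```bash
python3 - <<'E'
from h import *
t=cv2.imread("pics/top0.png");s=cv2.imread("pics/side0.png")
def cr(im,u,v,w,h,k):
    a=cv2.resize(im[v:v+h,u:u+w],None,fx=k,fy=k,interpolation=cv2.INTER_CUBIC); a=cv2.convertScaleAbs(a,alpha=1.4)
    for i in range(0,w,10): cv2.line(a,(i*k,0),(i*k,6),(0,0,255),1); cv2.putText(a,str(u+i),(i*k,16),0,.33,(0,0,255))
    for i in range(0,h,10): cv2.line(a,(0,i*k),(6,i*k),(0,0,255),1); cv2.putText(a,str(v+i),(7,i*k+4),0,.33,(0,0,255))
    return a
a=np.zeros((600,800,3),np.uint8)
a[:,:300]=cr(t,180,174,60,120,5); a[:300,300:]=cr(s,215,170,100,60,5); a[300:,300:]=cr(s,240,265,100,60,5)
cv2.imwrite("pics/m1.png",a)
cv2.imwrite("pics/m2.png",cr(t,355,185,50,70,8))
E
```

```text
(no output)
```

View pics/m1.png

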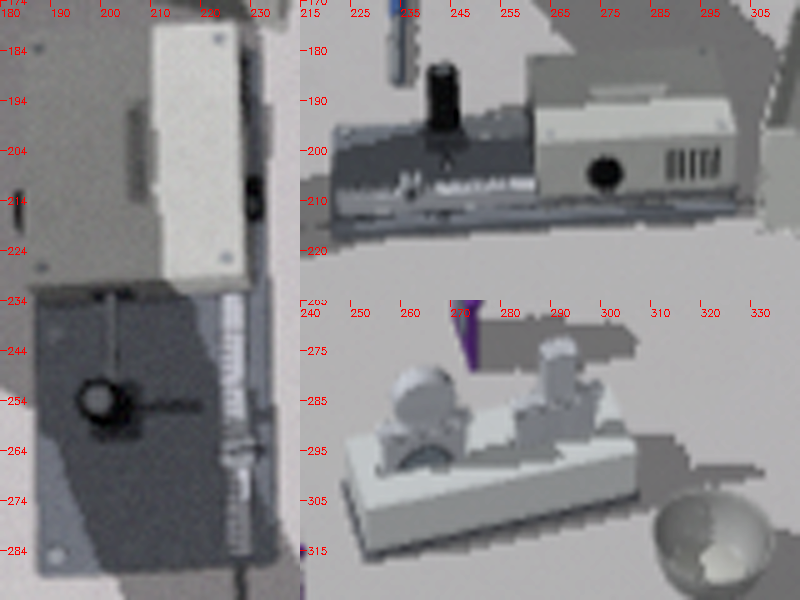

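View pics/m2.png

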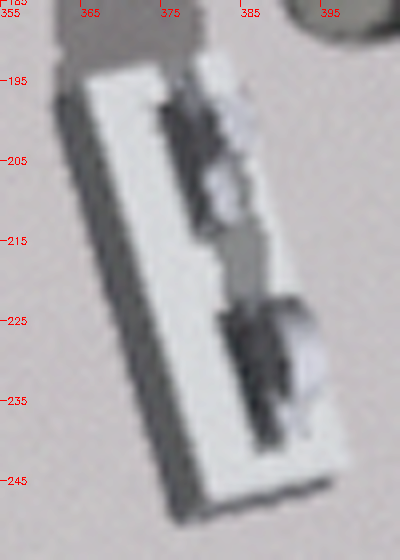

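These are the picks. Top view: housing corners (185.6,231.4), (229,231) and (227.6,178), slot about (207.4,203.8), knob top (199.6,253.6), clip about (228.6,263). Rack top corners: (365.2,194.8), (380.2,247.5), (398.4,242.7), (382.7,191.1). Next I'll compute positions and check them against the given sizes.

```bash
python3 - <<'E'
from h import *
np.set_printoptions(precision=4,suppress=True)
T=cap("top");S=cap("side")
P={k:plane(T,*v)[:2] for k,v in dict(hFL=(185.6,231.2,.062),hFR=(229,230.8,.062),hBR=(227.6,178,.062),slot=(207.4,203.8,.062),bFL=(187.2,288.8,.012),bFR=(235.2,287.6,.012),knob=(199.6,253.6,.076),ptr=(219.6,254.6,.031),idx=(228.6,263.2,.034)).items()}
print(P); d=lambda a,b:np.linalg.norm(P[a]-P[b])
print("100",d("hFL","hFR"),"120",d("hFR","hBR"),"112",d("bFL","bFR"))
ang=lambda v:np.degrees(np.arctan2(v[1],v[0]))
print("yaw x", ang(P["hBR"]-P["hFR"]), ang(P["hFL"]-P["hFR"])-90, ang(P["bFL"]-P["bFR"])-90, ang(P["slot"]-(P["bFL"]+P["bFR"])/2))
print("slot->base front 188",np.linalg.norm(P["slot"]-(P["bFL"]+P["bFR"])/2),"slot->hfront mid 60",np.linalg.norm(P["slot"]-(P["hFL"]+P["hFR"])/2),"knob rel",P["knob"]-P["slot"])
S1=[(443,68),(443,128)]
sd=lambda X,Y:((X-300)/5+215-.4,Y/5+170-.4)
for n,p,z in [("knobtop",sd(444,66),.076),("hFR",sd(535,140),.062),("hBR",sd(736,127),.062),("hFL",sd(527,60),.062),("slot",sd(628,91),.062),("bFR",sd(333,223),.012),("idx",sd(410,178),.036)]: print(n,plane(S,*p,z)[:2])
R=[plane(T,*p,.034)[:2] for p in((365.2,194.8),(380.2,247.5),(398.4,242.7),(382.7,191.1))]
print("rack",R,"len",np.linalg.norm(R[1]-R[0]),np.linalg.norm(R[2]-R[3]),"w",np.linalg.norm(R[2]-R[1]),np.linalg.norm(R[0]-R[3]),"c",np.mean(R,0),ang(R[0]-R[1]),ang(R[3]-R[2]),ang(R[1]-R[2])-90)
Rs=[plane(S,*p,.034)[:2] for p in((248,291.6),(252.6,305.6),(307,294.2))]
print("rackS",Rs,np.linalg.norm(Rs[0]-Rs[1]),np.linalg.norm(Rs[1]-Rs[2]),"c",(Rs[0]+Rs[2])/2,ang(Rs[2]-Rs[1]),ang(Rs[0]-Rs[1])-90)
c=(Rs[0]+Rs[2])/2
# disc centre in rack z=8+67
print("disc side",plane(S,264.6,283,.075), "disc top", plane(T,355+301/8-.4,185+352/8-.4,.075))
E
```

```text
{'hFL': array([0.5576, 0.1849]), 'hFR': array([0.5525, 0.0867]), 'hBR': array([0.6778, 0.0854]), 'slot': array([0.6185, 0.134 ]), 'bFL': array([0.4313, 0.1931]), 'bFR': array([0.4272, 0.082 ]), 'knob': array([0.503 , 0.1519]), 'ptr': array([0.5036, 0.1134]), 'idx': array([0.4823, 0.0931])}
100 0.0983090404975537 120 0.12525392742011435 112 0.11113963561388221
yaw x -0.6085298816446368 -2.9361237977151404 -2.091410128551672 -1.0870318019527085
slot->base front 188 0.1893069284402567 slot->hfront mid 60 0.06350952372414384 knob rel [-0.1155  0.0179]
knobtop [0.5047 0.1561]
hFR [0.556  0.0896]
hBR [0.6784 0.0914]
hFL [0.5578 0.1804]
slot [0.6177 0.1379]
bFR [0.4317 0.0858]
idx [0.4799 0.0945]
rack [array([ 0.6251, -0.2385]), array([ 0.4971, -0.2591]), array([ 0.5057, -0.3027]), array([ 0.6317, -0.2814])] len 0.12957247911961756 0.1277381900315535 w 0.044476676523501034 0.04339651040076163 c [ 0.5649 -0.2704] 9.129989355648547 9.60290246583317 11.120436692047932
rackS [array([ 0.4968, -0.2583]), array([ 0.505 , -0.3019]), array([ 0.6336, -0.2805])] 0.04440263373258786 0.13032113327161338 c [ 0.5652 -0.2694] 9.450612412860348 10.723113531288234
disc side [ 0.5352 -0.2743  0.075 ] disc top [ 0.533  -0.2798  0.075 ]
```

Both views agree within about 2 mm. The rack centre is (0.565,-0.270) with yaw 9.7°, so the window holder is at about (0.534,-0.275). The slot is at about (0.618,0.136), with photometer yaw about -1.3°. The first move goes toward the rack.

```bash
cat > g.py <<'E'
import sys; from h import *
from scipy.spatial.transform import Rotation as Ro
# usage: g.py x y z yaw [x y z yaw ...]: shift mm & rotvec from current pose
a=list(map(float,sys.argv[1:])); s=r.sense(); R=np.array(s["ee_rot"]); p=np.array(s["tcp_pos"])
print("t",s["time_s"],"p",p.round(4),"yaw",np.degrees(np.arctan2(R[1,0],R[0,0])).round(2),"F",np.round(s["wrist_force"],1),"w",round(s["gripper_width"],3),"q",np.round(s["joints"],0))
for i in range(0,len(a),4):
    G=(Ro.from_euler("z",a[i+3],degrees=True)*Ro.from_euler("x",180,degrees=True)).as_matrix()
    print((R.T@(np.array(a[i:i+3])-p)*1000).round(1).tolist(),Ro.from_matrix(R.T@G).as_rotvec().round(4).tolist())
E
python3 g.py .40 .15 .29 0 .534 -.275 .27 9.7
```

```text
t 0.2 p [0.1671 0.602  0.2916] yaw -15.52 F [ 0.4 -0.6 -0.5] w 1.001 q [ 89.  22.   0.  -0. -68. -15.]
[345.3, 373.2, 2.1] [0.0013, 0.0001, -0.2709]
[588.2, 746.8, 22.6] [0.0013, 0.0002, -0.4402]
```

```bash
python3 -m pendant '[[[345,373,2],[0,0,-0.27]],[[345,373,2],[0,0,-0.27]],[[345,373,2],[0,0,-0.27]],[[345,373,2],[0,0,-0.27]],[[345,373,2],[0,0,-0.27]],[[345,373,2],[0,0,-0.27]],[[345,373,2],[0,0,-0.27]],[[345,373,2],[0,0,-0.27]],[[345,373,2],[0,0,-0.27]],[[345,373,2],[0,0,-0.27]]]' 0.55; python3 g.py .534 -.275 .24 9.7
```

```text
time_s: 1.2
tcp_pos: [0.3964, 0.1558, 0.2906]
ee_rot: [[1.0, -0.0, 0.001], [-0.0, -1.0, 0.001], [0.001, -0.001, -1.0]]
wrist_force: [0.9, 0.8, -0.3]
gripper_width: 0.552
gripper_force: 0.0
t 1.2 p [0.3964 0.1558 0.2906] yaw -0.0 F [ 0.9  0.8 -0.3] w 0.552 q [ 43.   2. -26.   0. -62.  47.]
[137.6, 430.8, 50.4] [-0.0006, -0.0008, -0.1694]
```

```bash
python3 -m pendant '[[[138,431,50],[0,0,-0.169]],[[138,431,50],[0,0,-0.169]],[[138,431,50],[0,0,-0.169]],[[138,431,50],[0,0,-0.169]],[[138,431,50],[0,0,-0.169]],[[138,431,50],[0,0,-0.169]],[[138,431,50],[0,0,-0.169]],[[138,431,50],[0,0,-0.169]],[[138,431,50],[0,0,-0.169]],[[138,431,50],[0,0,-0.169]]]' ; python3 g.py .534 -.275 .129 9.7
```

```text
time_s: 2.2
tcp_pos: [0.5341, -0.2773, 0.2386]
ee_rot: [[0.987, 0.163, -0.002], [0.163, -0.987, -0.0], [-0.002, -0.0, -1.0]]
wrist_force: [-1.2, 0.9, -0.0]
gripper_width: 0.552
gripper_force: 0.0
t 2.2 p [ 0.5341 -0.2773  0.2386] yaw 9.39 F [-1.2  0.9 -0. ] w 0.552 q [-12.  22.  -7.   0. -61. 111.]
[0.4, -2.2, 109.6] [-0.0001, 0.0016, -0.0054]
```

```bash
python3 -m pendant '[[[0,-2,50],[0,0,-0.005]],[[0,-2,90],[0,0,-0.005]],[[0,-2,109],[0,0,-0.005]],[[0,-2,109],[0,0,-0.005]],[[0,-2,109],[0,0,-0.005]]]'; python3 - <<'E'
from h import *
T=cap("top");S=cap("side");s=r.sense();p=np.array(s["tcp_pos"]);print(p,s["wrist_force"])
a=T["im"];b=S["im"]
u,v=proj(T,p-[0,0,.06]).astype(int);u2,v2=proj(S,p-[0,0,.06]).astype(int)
f=lambda im,u,v:cv2.resize(im[v-30:v+30,u-40:u+40],(400,300),interpolation=cv2.INTER_CUBIC)
cv2.imwrite("pics/g1.png",np.hstack([f(a,u,v),f(b,u2,v2)])[:,:,::-1])
E
```

```text
time_s: 2.7
tcp_pos: [0.5339, -0.2713, 0.1319]
ee_rot: [[0.985, 0.173, 0.0], [0.173, -0.985, -0.001], [0.0, 0.001, -1.0]]
wrist_force: [-0.7, 0.7, -0.1]
gripper_width: 0.546
gripper_force: 0.0
[ 0.53459815 -0.27143279  0.13325123] [ 0.48078072 -0.19330937 -0.22867975]
```

View pics/g1.png

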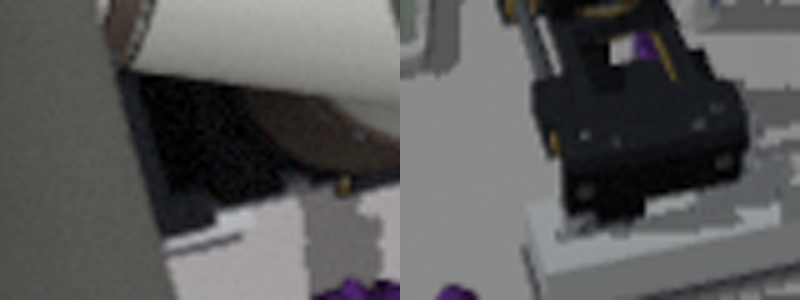

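The fingers straddle the disc (side view about (600,210) in the crop) just above the rack. I'll recentre by 3 mm and close.

```bash
python3 -m pendant '[[[0,3,2],[0,0,0]],[[0,3,2],[0,0,0]],[[0,3,2],[0,0,0]]]'; python3 -m pendant '[[[0,0,0],[0,0,0]],[[0,0,0],[0,0,0]],[[0,0,0],[0,0,0]],[[0,0,0],[0,0,0]],[[0,0,0],[0,0,0]],[[0,0,0],[0,0,0]],[[0,0,0],[0,0,0]]]' 0
```

```text
time_s: 3.1
tcp_pos: [0.5341, -0.2745, 0.1299]
ee_rot: [[0.985, 0.172, 0.001], [0.172, -0.985, -0.0], [0.001, 0.0, -1.0]]
wrist_force: [-0.9, -0.7, -0.7]
gripper_width: 0.553
gripper_force: 0.0
time_s: 3.8
tcp_pos: [0.5341, -0.2751, 0.1293]
ee_rot: [[0.985, 0.172, 0.0], [0.172, -0.985, -0.001], [0.0, 0.001, -1.0]]
wrist_force: [0.6, -4.2, -2.1]
gripper_width: 0.109
gripper_force: 30.0
```

```bash
python3 -m pendant '[[[0,0,-20],[0,0,0]],[[0,0,-40],[0,0,0]],[[0,0,-80],[0,0,0]],[[0,0,-120],[0,0,0]],[[0,0,-120],[0,0,0]],[[0,0,-120],[0,0,0]],[[0,0,-120],[0,0,0]]]'; python3 g.py .5 .0 .25 0 .618 .136 .25 -1.3; python3 - <<'E'
from h import *
S=cap("side");T=cap("top");p=np.array(r.sense()["tcp_pos"]);
f=lambda c,P:(lambda u,v:cv2.resize(c["im"][max(v-45,0):v+45,u-60:u+60],(400,300),interpolation=cv2.INTER_CUBIC))(*proj(c,P).astype(int))
P=p-[0,0,.08]; cv2.imwrite("pics/g2.png",np.hstack([f(T,P),f(S,P)])[:,:,::-1]); print(proj(S,P))
E
```

```text
time_s: 4.5
tcp_pos: [0.5331, -0.2739, 0.2478]
ee_rot: [[0.985, 0.172, -0.003], [0.172, -0.985, 0.002], [-0.002, -0.002, -1.0]]
wrist_force: [-0.0, 0.1, -1.1]
gripper_width: 0.113
gripper_force: 30.0
t 4.5 p [ 0.5331 -0.2739  0.2478] yaw 9.91 F [-0.   0.1 -1.1] w 0.113 q [-12.  22.  -7.  -0. -62. 112.]
[14.5, -275.5, -1.7] [-0.0018, 0.0027, 0.1729]
[154.2, -389.1, -1.8] [-0.0018, 0.0027, 0.1956]
[263.11648635 252.47741983]
```

View pics/g2.png

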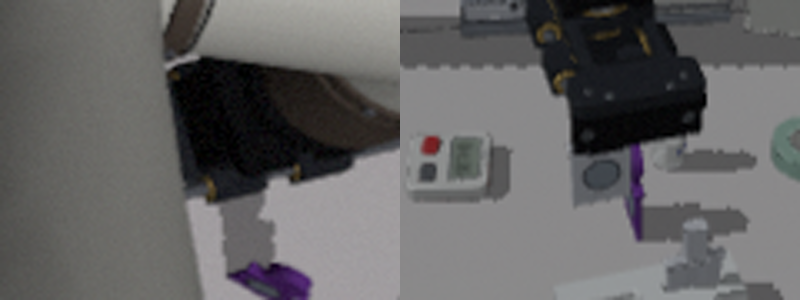

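The holder hangs upright in the grip, its plate centred at about (601,180) in the side crop. The blank stayed in the rack. Next I'll carry it above the slot.

```bash
python3 -m pendant '[[[154,-389,0],[-0.002,0.003,0.196]],[[154,-389,0],[-0.002,0.003,0.196]],[[154,-389,0],[-0.002,0.003,0.196]],[[154,-389,0],[-0.002,0.003,0.196]],[[154,-389,0],[-0.002,0.003,0.196]],[[154,-389,0],[-0.002,0.003,0.196]],[[154,-389,0],[-0.002,0.003,0.196]],[[154,-389,0],[-0.002,0.003,0.196]],[[154,-389,0],[-0.002,0.003,0.196]],[[154,-389,0],[-0.002,0.003,0.196]]]'
python3 -m pendant '[[[0,0,20],[0,0,0]],[[0,0,40],[0,0,0]],[[0,0,40],[0,0,0]],[[0,0,40],[0,0,0]]]'
python3 g.py .618 .136 .20 -1.3; python3 - <<'E'
from h import *
S=cap("side");p=np.array(r.sense()["tcp_pos"]);
a=S["im"][140:225,215:315]; a=cv2.resize(a,None,fx=7,fy=7,interpolation=cv2.INTER_CUBIC)[:,:,::-1]; a=cv2.convertScaleAbs(a,alpha=1.3); cv2.imwrite("pics/g3.png",a); 
print(proj(S,p-[0,0,.121]),proj(S,p-[.02,0,.121]),proj(S,p-[-.02,0,.121]),proj(S,(.618,.136,.062)))
E
```

```text
time_s: 5.6
tcp_pos: [0.6187, 0.1383, 0.2475]
ee_rot: [[1.0, -0.019, 0.001], [-0.019, -1.0, -0.003], [0.001, 0.003, -1.0]]
wrist_force: [-0.3, -0.4, -0.5]
gripper_width: 0.115
gripper_force: 30.0
time_s: 6.0
tcp_pos: [0.6187, 0.1341, 0.209]
ee_rot: [[1.0, -0.024, 0.002], [-0.024, -1.0, -0.003], [0.002, 0.003, -1.0]]
wrist_force: [0.4, 0.1, -0.7]
gripper_width: 0.11
gripper_force: 30.0
t 6.0 p [0.6187 0.1341 0.209 ] yaw -1.36 F [ 0.4  0.1 -0.7] w 0.11 q [ 27.  27.  -5.   0. -58.  62.]
[-0.7, -1.9, 9.0] [0.003, -0.002, -0.0011]
[280.87813158 180.99683095] [274.39069686 181.34115991] [287.34760679 180.65345522] [280.37241704 188.12148886]
```

View pics/g3.png

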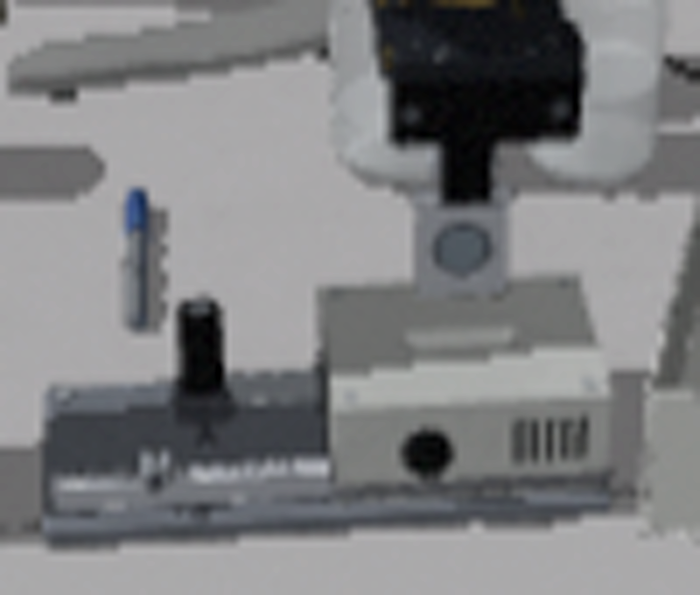

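The plate is centred over the slot: plate mid is at about 280.6 px and slot mid at about 280.5 px. I'll lower it gently into the mouth.

```bash
python3 -m pendant '[[[-0.5,-1.5,12],[0.003,-0.002,0]],[[-0.5,-1.5,20],[0.003,-0.002,0]],[[-0.5,-1.5,24],[0.003,-0.002,0]],[[-0.5,-1.5,28],[0.003,-0.002,0]],[[-0.5,-1.5,32],[0.003,-0.002,0]],[[-0.5,-1.5,36],[0.003,-0.002,0]],[[-0.5,-1.5,36],[0.003,-0.002,0]]]'; python3 g.py .618 .136 .139 -1.3
```

```text
time_s: 6.75
tcp_pos: [0.6181, 0.1366, 0.1726]
ee_rot: [[1.0, -0.023, 0.0], [-0.023, -1.0, 0.001], [-0.0, -0.001, -1.0]]
wrist_force: [-0.2, 0.5, -0.9]
gripper_width: 0.109
gripper_force: 30.0
t 6.75 p [0.6181 0.1366 0.1726] yaw -1.31 F [-0.2  0.5 -0.9] w 0.109 q [ 27.  29.  -7.  -0. -54.  62.]
[-0.1, 0.7, 33.6] [-0.0008, 0.0, -0.0002]
```

```bash
python3 -m pendant '[[[0,0,8],[0,0,0]],[[0,0,15],[0,0,0]],[[0,0,22],[0,0,0]],[[0,0,27],[0,0,0]],[[0,0,30],[0,0,0]],[[0,0,32],[0,0,0]],[[0,0,33],[0,0,0]],[[0,0,33],[0,0,0]]]'; python3 g.py .618 .136 .139 -1.3
```

```text
time_s: 7.55
tcp_pos: [0.6185, 0.1368, 0.1403]
ee_rot: [[1.0, -0.023, 0.001], [-0.023, -1.0, 0.001], [0.001, -0.001, -1.0]]
wrist_force: [-0.4, -0.3, -0.3]
gripper_width: 0.113
gripper_force: 30.0
t 7.55 p [0.6185 0.1368 0.1403] yaw -1.3 F [-0.4 -0.3 -0.3] w 0.113 q [ 27.  31.  -9.  -0. -50.  62.]
[-0.5, 0.8, 1.3] [-0.0014, -0.0014, -0.0001]
```

Now small steps down until contact.

```bash
for k in 1 2 3; do :; done; python3 -m pendant '[[[0,0,1],[0,0,0]],[[0,0,1.5],[0,0,0]],[[0,0,2],[0,0,0]],[[0,0,2],[0,0,0]]]'
```

```text
time_s: 7.95
tcp_pos: [0.6186, 0.1368, 0.1391]
ee_rot: [[1.0, -0.023, 0.002], [-0.023, -1.0, 0.001], [0.002, -0.001, -1.0]]
wrist_force: [-1.4, -0.4, 4.1]
gripper_width: 0.112
gripper_force: 30.0
```

```bash
python3 -m pendant '[[[0,0,0.5],[0,0,0]],[[0,0,1],[0,0,0]],[[0,0,1],[0,0,0]]]'
```

```text
time_s: 8.25
tcp_pos: [0.6187, 0.1368, 0.139]
ee_rot: [[1.0, -0.022, 0.002], [-0.022, -1.0, 0.001], [0.002, -0.001, -1.0]]
wrist_force: [-2.5, -0.6, 8.6]
gripper_width: 0.111
gripper_force: 30.0
```

It's in contact at the expected height, so fully home. I'll release and go straight up.

```bash
python3 -m pendant '[[[0,0,0],[0,0,0]],[[0,0,0],[0,0,0]],[[0,0,0],[0,0,0]],[[0,0,0],[0,0,0]],[[0,0,-3],[0,0,0]],[[0,0,-20],[0,0,0]],[[0,0,-60],[0,0,0]],[[0,0,-100],[0,0,0]],[[0,0,-100],[0,0,0]],[[0,0,-100],[0,0,0]]]' 0.5; python3 g.py .504 .1535 .23 -1.3  .504 .1535 .125 -1.3
```

```text
time_s: 9.25
tcp_pos: [0.6185, 0.1368, 0.2387]
ee_rot: [[1.0, -0.023, 0.004], [-0.023, -1.0, 0.003], [0.004, -0.003, -1.0]]
wrist_force: [-0.2, 0.1, -0.5]
gripper_width: 0.496
gripper_force: 0.0
t 9.25 p [0.6185 0.1368 0.2387] yaw -1.32 F [-0.2  0.1 -0.5] w 0.496 q [ 27.  25.  -3.  -0. -62.  62.]
[-114.9, -14.0, 8.3] [-0.003, -0.0036, -0.0003]
[-115.2, -13.7, 113.3] [-0.003, -0.0036, -0.0003]
```

```bash
python3 - <<'E'
from h import *
t=cv2.imread("pics/top0.png");s=cv2.imread("pics/side0.png");n=cap("side")["im"][:,:,::-1].copy(); cv2.imwrite("pics/side1.png",n)
def cr(im,u,v,al=1.5):
    k=10;w,h=40,30
    a=cv2.resize(im[v:v+h,u:u+w],None,fx=k,fy=k,interpolation=cv2.INTER_CUBIC); a=cv2.convertScaleAbs(a,alpha=al)
    for i in range(0,w,5): cv2.line(a,(i*k+5,0),(i*k+5,6),(0,0,255),1); cv2.putText(a,str(u+i),(i*k,16),0,.33,(0,0,255))
    for i in range(0,h,5): cv2.line(a,(0,i*k+5),(6,i*k+5),(0,0,255),1); cv2.putText(a,str(v+i),(7,i*k+9),0,.33,(0,0,255))
    return a
cv2.imwrite("pics/m3.png",np.vstack([np.hstack([cr(t,202,246),cr(s,222,190)]),np.hstack([cr(n,262,165,1.2),cr(n,222,190,2.2)])]))
E
```

```text
(no output)
```

View pics/m3.png

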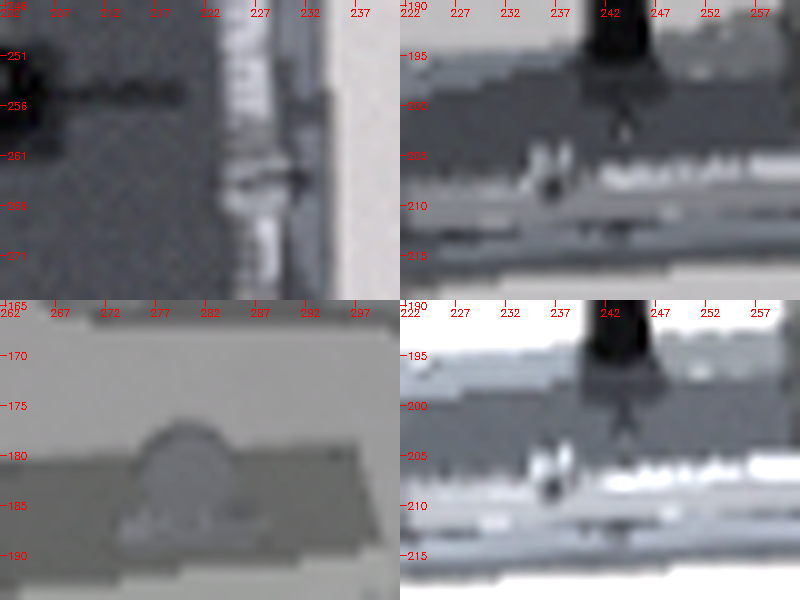

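The holder sits home: its disc and shoulder are at (280,180) in the side view, with the shoulder on the housing. In the top view the pointer tip is at about (220,254.5) and the fin tip at about (222.8,263.8). In the side view the pointer tip is at about (244,203.3) and the clip centre at about u=236.7.

```bash
python3 - <<'E'
from h import *
np.set_printoptions(precision=4,suppress=True)
T=cap("top");S=cap("side")
ex=np.array([np.cos(np.radians(-1.3)),np.sin(np.radians(-1.3)),0])
a=plane(T,220,254.5,.031);b=plane(T,222.8,263.8,.031);print(a,b,"dx top",(a-b)@ex,proj(S,a),proj(S,b))
a2=plane(S,244,203.3,.031)
for v in(204,205):
  b2=plane(S,236.7,v,.031); print(a2,b2,"dx side",(a2-b2)@ex)
# profile of fin/pointer in stored pictures
t=cv2.imread("pics/top0.png",0);s=cv2.imread("pics/side1.png",0)
print(t[250:270,214:230]); print(s[199:211,232:250])
E
python3 g.py .504 .1535 .2 -1.3  .504 .1535 .115 -1.3
```

```text
[0.5038 0.1125 0.031 ] [0.482  0.1067 0.031 ] dx top 0.021675966827143265 [244.3243 202.7171] [237.2801 204.194 ]
[0.5027 0.1095 0.031 ] [0.4803 0.108  0.031 ] dx side 0.022386239992467596
[0.5027 0.1095 0.031 ] [0.4801 0.1026 0.031 ] dx side 0.02241322002879195
[[ 52  50  52  53  50  51  47  50  47  60 104 126 126 118  93  73]
 [ 51  49  53  49  52  46  52  49  50  53  81 114 117 114  98  71]
 [ 51  51  54  48  50  51  51  51  52  50  86 119 125 136 115  63]
 [ 47  47  45  44  48  45  48  49  48  52  81 108 112 133 117  64]
 [ 30  25  33  37  33  34  43  54  52  51  81 118 128 131 118  71]
 [ 27  31  28  32  28  31  38  50  51  52  79 111 118 125 119  74]
 [ 35  38  39  38  38  35  44  50  51  51  75 113 125 130 122  77]
 [ 51  52  51  48  52  54  50  50  50  52  68  94  97 109 112  78]
 [ 53  51  47  52  49  53  50  50  49  54  69  90  81  88  87  73]
 [ 49  49  52  51  53  49  50  50  53  53  58  70  80  86  86  72]
 [ 51  49  49  50  51  54  49  50  52  49  63  77  81  79  79  72]
 [ 51  51  51  52  50  50  52  50  52  52  56  68  77  73  76  87]
 [ 48  52  50  51  49  51  50  52
[... 905 characters left out ...]
 78  54  49  49  47  48  53  49  48  48  49  50]
 [ 49  49  49  77  77  66 111  64  50  48  50  48  45  50  51  48  48  53]
 [ 53  50  49 103  99  84  99  64  60  54  59  61  49  63  85  73  83  79]
 [ 69  59  59 101  86  69  74  62  80  74  90 102 102  99 123 112 123 107]
 [ 91  82  89  85  60  35  69  68  88  90 106 123 131 118 116 115 112 102]
 [102 102 101  90  59  45  72  84  90  90  89  90  89  91  89  90  90  90]
 [ 90  90  91  90  75  73  89  91  91  91  90  90  90  90  91  91  96  97]]
t 9.4 p [0.6176 0.1364 0.2358] yaw -1.32 F [-0.5  0.4 -0.3] w 0.501 q [ 27.  25.  -3.  -0. -62.  62.]
[-113.9, -14.5, 35.9] [-0.0003, 0.0016, -0.0003]
[-113.7, -14.5, 120.9] [-0.0003, 0.0016, -0.0003]
```

```bash
python3 -m pendant '[[[-50,-6,0],[0,0,0]],[[-95,-12,20],[0,0,0]],[[-114,-14.5,50],[0,0,0]],[[-114,-14.5,80],[0,0,0]],[[-114,-14.5,105],[0,0,0]],[[-114,-14.5,119],[0,0,0]],[[-114,-14.5,119],[0,0,0]],[[-114,-14.5,119],[0,0,0]],[[-114,-14.5,119],[0,0,0]]]' && python3 g.py .504 .1535 .115 -1.3
```

```text
time_s: 10.3
tcp_pos: [0.5053, 0.1541, 0.1188]
ee_rot: [[1.0, -0.023, 0.002], [-0.023, -1.0, 0.002], [0.002, -0.002, -1.0]]
wrist_force: [-0.3, -0.4, 0.1]
gripper_width: 0.498
gripper_force: 0.0
t 10.3 p [0.5053 0.1541 0.1188] yaw -1.3 F [-0.3 -0.4  0.1] w 0.498 q [ 35.  24. -26.  -0. -40.  54.]
[-1.3, 0.6, 3.8] [-0.0019, -0.0023, 0.0]
```

```bash
python3 -m pendant '[[[-1,0.5,3],[0,0,0]],[[-1,0.5,3],[0,0,0]],[[-1,0.5,3],[0,0,0]],[[-1,0.5,3],[0,0,0]]]'; python3 -m pendant '[[[0,0,0],[0,0,0]],[[0,0,0],[0,0,0]],[[0,0,0],[0,0,0]],[[0,0,0],[0,0,0]],[[0,0,0],[0,0,0]],[[0,0,0],[0,0,0]]]' 0; cat > prof.py <<'E'
from h import *
a=np.mean([cap("side")["im"].mean(2) for _ in range(4)],0); np.save("/tmp/s.npy",a)
print(a[199:211,230:250].round().astype(int))
x=[r.sense()["tcp_pos"] for _ in range(1)]; print(x, r.sense()["time_s"], r.sense()["wrist_force"])
E
python3 prof.py
```

```text
time_s: 10.7
tcp_pos: [0.5039, 0.1534, 0.1155]
ee_rot: [[1.0, -0.023, 0.002], [-0.023, -1.0, 0.002], [0.002, -0.002, -1.0]]
wrist_force: [0.1, -0.3, -0.5]
gripper_width: 0.503
gripper_force: 0.0
time_s: 11.3
tcp_pos: [0.5038, 0.1521, 0.1151]
ee_rot: [[1.0, -0.023, 0.0], [-0.023, -1.0, -0.001], [0.0, 0.001, -1.0]]
wrist_force: [1.7, -5.0, 0.4]
gripper_width: 0.22
gripper_force: 30.0
[[ 50  50  50  50  50  50  50  49  50  50  35  32  31  29  31  32  31  34
   42  49]
 [ 50  50  50  50  50  49  50  50  49  49  42  40  39  34  30  39  41  44
   50  51]
 [ 50  50  51  51  50  50  49  51  51  50  50  50  49  40  29  44  49  50
   50  51]
 [ 49  50  50  50  49  49  49  49  50  50  51  50  50  39  42  37  48  50
   50  50]
 [ 49  49  50  50  49  51  50  49  53  50  49  50  50  40  61  46  48  50
   50  51]
 [ 50  50  50  50  50  73  70  52  84  57  50  50  51  50  53  50  50  49
   51  50]
 [ 50  51  50  50  49 100  96  70 112  66  50  50  49  50  46  56  57  54
   54  64]
 [ 48  54  55  52  49 104  99  85 101  65  61  55  84  88  71  92  95  81
   89  93]
 [ 86  93  94  78  86 105  88  70  76  63  82  76 120 131 121 127 128 113
  125 108]
 [128 126 125 107 122  93  61  38  71  69  89  92 107 125 132 120 117 116
  114 104]
 [116 111 105 104 103  91  59  46  72  86  91  91  91  92  91  91  92  91
   91  91]
 [ 92  92  92  92  92  92  77  74  90  92  92  92  92  92  92  92  92  92
   97  99]]
[array([0.5037225 , 0.1521049 , 0.11513111])] 11.5 [ 2.64764292 -4.85664139 -0.27786065]
```

```bash
python3 -m pendant '[[[-4,0,0],[0,0,0]],[[-8,0,0],[0,0,0]],[[-12,0,0],[0,0,0]],[[-16,0,0],[0,0,0]],[[-19,0,0],[0,0,0]],[[-21,0,0],[0,0,0]],[[-22,0,0],[0,0,0]],[[-22,0,0],[0,0,0]],[[-22,0,0],[0,0,0]]]'; python3 prof.py; python3 - <<'E'
from h import *
S=cap("side");T=cap("top");a=np.load("/tmp/s.npy");b=np.array([.482,.1067,.031])
y=np.array([np.sin(np.radians(1.3)),np.cos(np.radians(1.3)),0])
print("du for 5mm y",proj(S,b+.005*y)-proj(S,b),"px per mm x",proj(S,b+[.001,0,0])-proj(S,b))
def cr(im,u,v,w,h,k,al=2):
    return cv2.convertScaleAbs(cv2.resize(im[v:v+h,u:u+w],None,fx=k,fy=k,interpolation=cv2.INTER_CUBIC),alpha=al)
A=np.repeat(np.clip(a,0,255).astype(np.uint8)[:,:,None],3,2)
cv2.imwrite("pics/f.png",np.vstack([cr(A,222,192,40,18,20)[:360],np.hstack([cr(T["im"][:,:,::-1].copy(),202,246,40,24,10),cr(S["im"][:,:,::-1].copy(),215,165,80,48,5,1.3)])]))
E
```

```text
time_s: 12.4
tcp_pos: [0.4825, 0.1523, 0.1151]
ee_rot: [[1.0, -0.022, 0.002], [-0.022, -1.0, -0.001], [0.002, 0.001, -1.0]]
wrist_force: [5.6, -8.6, -2.6]
gripper_width: 0.219
gripper_force: 30.0
[[ 50  50  50  37  32  32  28  29  29  32  34  38  49  50  50  50  50  50
   51  51]
 [ 51  51  50  40  31  33  30  28  24  38  40  44  49  50  50  51  50  50
   50  52]
 [ 50  50  51  45  39  42  34  28  31  48  50  49  50  50  50  49  50  50
   50  51]
 [ 50  50  50  50  50  49  38  31  40  49  50  50  50  51  51  50  50  50
   50  50]
 [ 50  49  50  50  50  50  43  38  44  50  50  49  50  50  50  50  49  50
   50  50]
 [ 49  50  49  50  50  73  66  49  79  56  50  50  50  50  50  49  50  50
   50  50]
 [ 50  50  51  50  50 100  97  71 112  66  50  50  50  50  46  52  52  54
   53  64]
 [ 48  54  55  52  50 104  99  85 102  65  61  56  84  87  71  87  90  80
   89  93]
 [ 59  69  91  77  86 104  88  70  76  63  82  76 120 131 122 127 128 113
  124 107]
 [ 99  96 121 108 122  93  61  37  70  69  88  92 107 125 132 120 117 117
  114 103]
 [116 111 106 103 103  91  60  45  72  86  91  91  91  91  91  91  91  91
   91  91]
 [ 93  92  92  92  92  92  77  74  90  92  92  92  92  92  92  92  92  92
   98  98]]
[array([0.4824952 , 0.1522705 , 0.11513192])] 12.6 [ 6.09878561 -8.14358865 -1.38040883]
du for 5mm y [-0.01009135 -0.93268986] px per mm x [ 0.32709671 -0.01880954]
```

View pics/f.png

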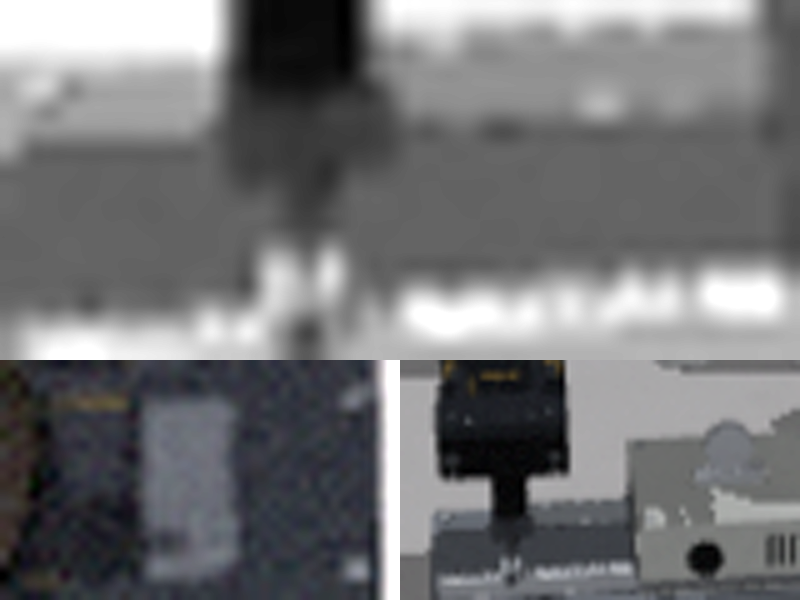

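The pointer (u≈236.95) stands at the fin (u≈236.8), and the holder is still home at crop position (728,450). I'll trim by 0.5 mm and then hand in.

```bash
python3 -m pendant '[[[-0.5,0,0],[0,0,0]],[[-0.5,0,0],[0,0,0]],[[-0.5,0,0],[0,0,0]],[[-0.5,0,0],[0,0,0]],[[-0.5,0,0],[0,0,0]]]'; python3 prof.py | sed -n 5,10p; python3 - <<'E'
from station import r
a=__import__("numpy").load("/tmp/s.npy")
for v in(202,203):
    w=50-a[v,234:241].clip(max=50); print((w*range(234,241)).sum()/w.sum())
print(r.sense()["tcp_pos"],r.finish_job())
E
```

```text
time_s: 13.2
tcp_pos: [0.4821, 0.1523, 0.1151]
ee_rot: [[1.0, -0.022, 0.002], [-0.022, -1.0, -0.001], [0.002, 0.001, -1.0]]
wrist_force: [6.3, -8.6, -1.9]
gripper_width: 0.22
gripper_force: 30.0
 [ 50  51  51  47  39  42  38  31  37  48  50  49  50  50  50  50  50  50
   50  51]
 [ 49  49  50  50  50  50  40  32  36  48  50  51  50  51  50  50  50  50
   50  50]
 [ 49  50  50  50  50  50  42  39  42  49  49  50  50  50  50  50  50  50
   51  51]
237.15969581749047
237.14492753623188
the job is handed in; nothing more can be done
[0.48208673 0.15228334 0.11511361] None
```

The window holder is fully home in the photometer slot and released, and I handed the job in still holding the knob; the last side-view reading had the pointer about 0.3 px (roughly 1 mm) from my estimate of the fin, though the arm itself read slightly closer, and I didn't re-trim or get back a verdict.

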